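# Wedge the rocking bench power supply

## Robot

A 6-joint arm with a two-finger parallel gripper is mounted at the origin on the work surface. World frame = base frame: x ahead of the robot, y to its left, z up, the work surface at z = 0. Lengths are in m, angles in rad, forces in N, time in s.
With the tool pointing down it reaches from about 0.325 to 0.9 m from the base axis. Payload 6.1 kg.
Tool frame: the origin (TCP) lies midway between the tips of the shut fingers; the grasp point (between the pads) lies 19 mm behind it; x points along the fingers, y is the direction in which the jaws open and shut, and the axes are right-handed (so a half turn about x gives the same grasp; the last joint's range is limited). The gripper opens to 85 mm and grips with 20 to 120 N. Pads are 22 mm wide; open, the fingers measure 114 mm over their backs; the gripper's body (76 mm by 85 mm) begins 54 mm behind the grasp point. The pads swing forward as they close: fully open they stand 13 mm farther back than shut.
Start: joints at [-1.293, 0.22, 1.526, -0, 1.395, -0.126], TCP at [0.246, -0.575, 0.231] pointing down, gripper open.
Joint ranges: [-2.98, 2.98], [-0.91, 2.08], [0.09, 2.57], [-1.24, 4.39], [0.2, 2.65], [-2.68, 2.68]. Speed limits (rad/s): [2.57, 2.57, 3.01, 3.14, 3.14, 3.14].

## Interface

Orientations are given as [roll, pitch, yaw] about the fixed x, y, z axes, in that order (R = Rz(yaw) Ry(pitch) Rx(roll)).
In Python, from plant import movep, move_l, set_joints, gripper_to, hold, inverse_kinematics, observe, get_image, get_calibration, Unreachable, job_done gives the robot as it stands. Calls block until the motion is done:
- movep(position, orientation): joint-space move of the TCP to a pose.
- move_l(position, feed=0.15, rotation=None, max_force=None): straight line of the TCP; rotation=None keeps the orientation; feed is the mean speed in m/s. With max_force (N) it stops when the force on the tool has changed by that much, and returns True; else False.
- set_joints(angles): joint-space move.
- gripper_to(opening, f_grip=None): finger opening in m; f_grip is the grip in N (None keeps the last); returns when the fingers have stopped.
- hold(seconds).
- inverse_kinematics(position, orientation): joint angles nearest the present ones, or None.
- observe(): the state.
- get_image(name): name is "scene" or "top" or "wrist"; returns (picture, depth): 480x640x3 uint8, red, green, blue; 480x640 float32, m along the optical axis (not along the pixel's ray), 0 where there is no reading.
- get_calibration(name): a dict with "intrinsics" (3x3 intrinsics, pixels), "world_from_camera" (4x4, takes a point from camera to world coordinates). Camera axes: x right, y down, z forward; pixel columns grow to the right and rows downward; lengths in m; the calibration is good to about 2 mm. A picture is of the moment at which its call begins: read the wrist's pose just before it. get_calibration takes no time and is no camera call; for the wrist camera it gives the pose at the moment of the call.
A pose or a line that the arm cannot do raises Unreachable and nothing moves.
- job_done(): hands the job in, once; it reports no verdict.
The state is a dict: "time_s": time; "q": joint angles; "joint_velocities": joint speeds; "joint_torque": joint torques, N m; "eef_pos": TCP position; "tcp_rot": TCP orientation; "ft_force": force on the tool from outside, world axes, zero at the start; "torque": the same for the moment, N m; "opening": finger opening in m.
Only numpy, scipy, OpenCV 4.12 (cv2) and the standard library are available. Lean on these libraries where they do the work, as an engineer would, in place of code of your own. Each camera call takes 0.05 s, during which the arm holds its last target.

## Task

The bench power supply rocks because the foot under its front left corner (left as you face the control panel) is too short. Without gripping or lifting anything, push the orange wedge across the bench with your fingertips, thin end first, and in under that short foot until it is snug: the foot bears on the wedge, and the supply still stands level where it was. Then press down firmly with a fingertip on top of that corner to check that it no longer dips (push the wedge on and try again if it does), and leave everything else on the bench alone.

Things in the scene. Friction and masses are not known exactly. Their poses are not given: they have to be found in the camera images.
- supply: Bench power supply: grey case 220 mm deep (x) by 240 wide (y) by 70 high on four 18 mm tall rubber feet at x +-85, y +-98 mm, so its flat top is 88 mm up. Mass 2.7 to 3.7 kg. Origin on the bench plane under the middle; x points out of the dark control panel (away from the robot), z up; yaw within 0.25 rad. Three feet are sound and carry it level; the one at x +85, y -98 is short.
- foot_spot (a point): Top end of the short foot, on its axis at the underside of the case, 18 mm above the bench, 22 mm in from the case's -y side, 25 mm in from the panel. The foot, 18 mm in diameter with a domed underside, is 5 to 12 mm too short (not told which), so it hangs that far above the bench. Snug: it presses on the wedge, but is not jacked up by more than about 1 mm.
- press_point (a point): Point on the flat top right above the short foot, 88 mm above the bench: press within 50 mm of it, with about 8 to 15 N. Unwedged, the corner gives way at 2.5 to 6 N, dips by the missing 5 to 12 mm at the foot, and comes back when let go.
- wedge: Loose orange rubber wedge, 130 mm long (x) by 46 wide (y), 0.11 kg, lying flat. Origin on its underside at mid length; x points to the thin end. Its top slopes evenly from 30 mm high at the blunt back (x -65 mm, an upright flat face) to 3 mm at the thin end (x +65). It slides on the bench at about 1 N or less; once it has met the foot, driving it on takes 5 N and more, rising.
- wedge_tip (a point): Middle of the thin end of the wedge, on its underside.
- wedge_back (a point): Middle of the wedge's blunt back face, 15 mm above the bench: the place to push.
- meter: Bystander: a hand multimeter lying flat, 155 by 78 mm, 34 to 44 mm high. Origin at the centre of its underside.
- spool: Bystander: a standing blue-flanged spool of solder, 56 mm in diameter, 46 mm high. Origin at the centre of its underside.
- driver: Bystander: a green-handled screwdriver, 170 mm long, lying on the bench. Its x runs along the tool.
- vials: Bystander: an aluminium stand, 190 by 50 mm, with three capped glass vials, 54 mm high. Origin at the centre of its underside.
Mind the look-alikes: they are no part of the job. Of the things that look like the wedge, the middle-sized one is meant.

How it is judged:
By the outcome, as a careful person would: the job done as asked, in the order asked, and still so for the second after the job is handed in, with the robot touching nothing.
It also fails if it takes over 69 s, if anything falls off the work surface, if the arm or the gripper's body presses on something with over 40 N, if the wrist force passes 120 N, or if a joint passes its speed limit or range.

## Working session

There is one attempt and no reset: what is moved stays moved. The work goes in short steps, each a Python script; the robot and the scene stay as the last script left them, time stands still between calls to the robot, and variables do not carry over. Pictures are saved under pics/ and viewed, and the job is handed in when it is done.

```bash
ls; mkdir -p pics
python3 - <<'E'
from plant import *
import cv2,numpy as np
s=observe();print(s)
for n in("scene","top"):
    im,d=get_image(n);c=get_calibration(n)
    cv2.imwrite(f"pics/{n}0.png",im[:,:,::-1]);np.savez(f"pics/{n}0.npz",im=im,d=d,K=c["intrinsics"],T=c["world_from_camera"])
    print(n,c)
E
```

```text
pics
{'time_s': 0.0, 'q': array([-1.29309591e+00,  2.21215507e-01,  1.52760928e+00,  3.19233193e-07,
        1.39469773e+00, -1.26078094e-01]), 'joint_velocities': array([ 0.00102048, -0.00060437, -0.00088463,  0.00017464, -0.00015725,
        0.00061491]), 'joint_torque': array([-1.08615899e-03, -4.96906078e+01, -3.89398849e+01, -3.86637876e-04,
        1.10011239e-02,  1.62925085e-05]), 'eef_pos': array([ 0.24540267, -0.57415187,  0.23020679]), 'tcp_rot': array([-1.69703722,  1.56886646,  1.84833388]), 'ft_force': array([-0.15678425,  0.09852186,  0.21333398]), 'torque': array([ 0.0060026 , -0.01031961, -0.00337813]), 'opening': 0.08529715854776537}
scene {'intrinsics': array([[524.38853093,   0.        , 323.80922238],
       [  0.        , 524.38853093, 245.03757243],
       [  0.        ,   0.        ,   1.        ]]), 'world_from_camera': array([[ 7.96930247e-01,  3.66796699e-01, -4.79960793e-01,
         1.12220502e+00],
       [ 6.04071335e-01, -4.83828768e-01,  6.33251566e-01,
        -8.33283941e-01],
       [ 5.57454079e-05, -7.94587884e-01, -6.07149151e-01,
         7.55530191e-01],
       [ 0.00000000e+00,  0.00000000e+00,  0.00000000e+00,
         1.00000000e+00]])}
top {'intrinsics': array([[445.85916689,   0.        , 318.43485833],
       [  0.        , 445.85916689, 238.90726173],
       [  0.        ,   0.        ,   1.        ]]), 'world_from_camera': array([[ 0.02897268, -0.99755748,  0.06355829,  0.51002309],
       [-0.99947752, -0.02982246, -0.01246216, -0.1114893 ],
       [ 0.01432718, -0.06316402, -0.99790031,  0.92488037],
       [ 0.        ,  0.        ,  0.        ,  1.        ]])}
```

View pics/scene0.png

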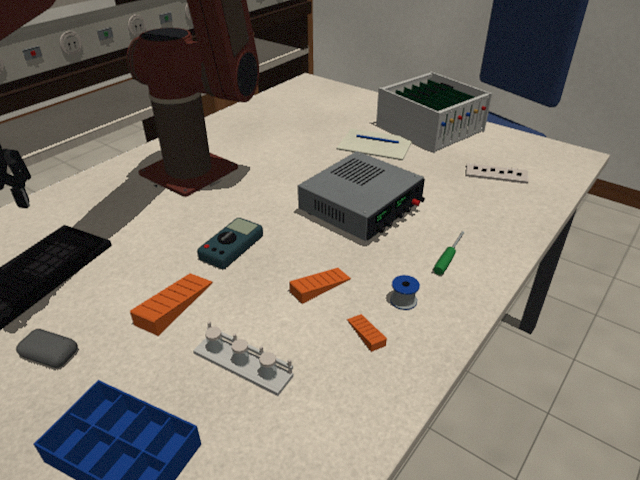

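View pics/top0.png

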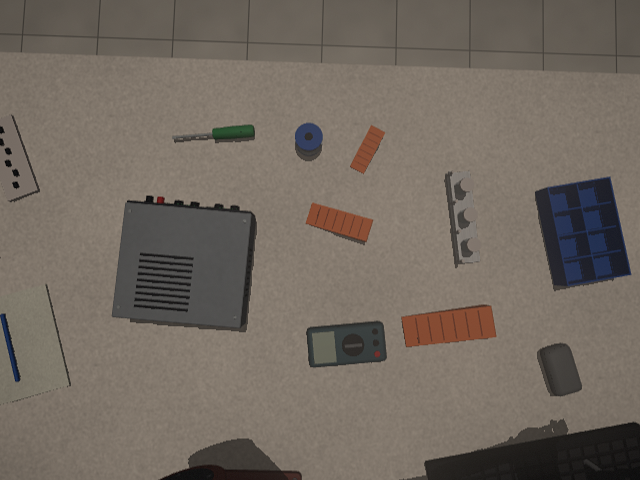

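```bash
cat > h.py <<'E'
import numpy as np,cv2
def load(f):
    z=np.load(f);return z['im'],z['d'],z['K'],z['T']
def cloud(d,K,T):
    v,u=np.mgrid[0:480,0:640]
    P=np.stack([(u-K[0,2])/K[0,0]*d,(v-K[1,2])/K[1,1]*d,d],-1)
    return P@T[:3,:3].T+T[:3,3]
def ray(u,v,z,K,T):
    r=T[:3,:3]@np.array([(u-K[0,2])/K[0,0],(v-K[1,2])/K[1,1],1]);t=(z-T[2,3])/r[2]
    return T[:3,3]+t*r
def rect(P):
    (c,s,a)=cv2.minAreaRect((P[:,:2]*1000).astype(np.float32));return np.round(c,1),np.round(s,1),round(a,2)
E
python3 - <<'E'
from h import *
for n in("top","scene"):
    im,d,K,T=load(f"pics/{n}0.npz");P=cloud(d,K,T);ok=d>0
    hsv=cv2.cvtColor(im,cv2.COLOR_RGB2HSV)
    m=((hsv[...,0]<14)&(hsv[...,1]>140)&(hsv[...,2]>60)&ok&(P[...,0]>.3)).astype(np.uint8)
    k,l,st,ce=cv2.connectedComponentsWithStats(m)
    for i in range(1,k):
        if st[i,4]<300: continue
        Q=P[l==i];r=rect(Q)
        A=np.c_[Q[:,:2],np.ones(len(Q))];co=np.linalg.lstsq(A,Q[:,2],rcond=None)[0]
        print(n,"orange",ce[i].round(),st[i,4],r,"zmax",np.percentile(Q[:,2],[2,98]).round(4),"grad",co[:2].round(3))
    g=((P[...,2]>.080)&(P[...,2]<.1)&ok&(P[...,0]>.3)&(P[...,1]>0)&(P[...,1]<.5)).astype(np.uint8)
    g=cv2.morphologyEx(g,cv2.MORPH_OPEN,np.ones((5,5)))
    k,l,st,ce=cv2.connectedComponentsWithStats(g);i=1+np.argmax(st[1:,4])
    print(n,"supply",ce[i],rect(P[l==i]),np.median(P[l==i][:,2]))
    f=(P[...,2]>.012)&(P[...,0]>.3)&(P[...,0]<.95)&(P[...,1]>-.45)&(P[...,1]<.45)&ok
    k,l,st,ce=cv2.connectedComponentsWithStats(f.astype(np.uint8))
    for i in range(1,k):
        if st[i,4]>150:
            Q=P[l==i];print('  obj',ce[i].round(),rect(Q),Q[:,2].max().round(3))
im,d,K,T=load("pics/top0.npz")
a=cv2.resize(im[100:380,290:510],None,fx=2,fy=2,interpolation=cv2.INTER_CUBIC)
cv2.imwrite("pics/crop0.png",a[:,:,::-1])
im,d,K,T=load("pics/scene0.npz")
a=cv2.resize(im[170:340,270:440],None,fx=3.5,fy=3.5,interpolation=cv2.INTER_CUBIC)
cv2.imwrite("pics/crop1.png",a[:,:,::-1])
E
```

```text
top orange [367. 149.] 693 (array([ 758.4, -218.5]), array([31.8, 91.9]), 64.22) zmax [0.0008 0.0207] grad [ 0.184 -0.089]
top orange [339. 222.] 1353 (array([ 605.7, -162.7]), array([128.4,  44.6]), 74.11) zmax [0.0018 0.0296] grad [-0.039 -0.206]
top orange [449. 326.] 2755 (array([ 397. , -388.4]), array([ 68.8, 173.3]), 9.18) zmax [0.0034 0.0395] grad [ 0.044 -0.204]
top supply [182.01245587 263.56737494] (array([511. , 131.7]), array([240.4, 220.9]), 86.49) 0.08696594000167468
  obj [308. 136.] (array([773.1, -96.5]), array([55.4, 54.3]), 1.84) 0.05
  obj [226. 132.] (array([780.7, 102.2]), array([ 26.4, 169.7]), 6.91) 0.03
  obj [373. 137.] (array([ 780.8, -229. ]), array([32.8, 48.2]), 63.63) 0.023
  obj [463. 216.] (array([ 624.6, -416. ]), array([188.2,  45.6]), 8.37) 0.057
  obj [184. 263.] (array([519.4, 131. ]), array([240.8, 238.1]), 86.38) 0.093
  obj [350. 224.] (array([ 600.9, -182.4]), array([89.6, 46.2]), 74.12) 0.033
  obj [453. 325.] (array([ 401.2, -395.8]), array([ 62.6, 120.4]), 10.0) 0.038
  obj [346. 343.] (array([ 359.7, -184.1]), array([ 78.5, 155. ]), 6.81
[... 425 characters left out ...]
5  ] (array([511.2, 129.5]), array([248.2, 222.9]), 86.84) 0.08791142020198273
  obj [361. 195.] (array([518.4, 129.4]), array([250.8, 239.7]), 85.81) 0.093
  obj [229. 242.] (array([ 359.8, -189. ]), array([ 81.7, 157.8]), 6.58) 0.047
  obj [446. 257.] (array([780.8,  96.5]), array([ 25.6, 169.8]), 7.08) 0.029
  obj [310. 285.] (array([ 600.6, -183.4]), array([96.1, 50.8]), 75.06) 0.033
  obj [405. 289.] (array([772. , -98.8]), array([52.8, 57.9]), 29.47) 0.05
  obj [171. 299.] (array([ 400.3, -393.7]), array([ 67. , 123.7]), 8.73) 0.039
  obj [245. 353.] (array([ 624.6, -417.7]), array([189.8,  43.6]), 7.83) 0.058
  obj [372. 336.] (array([ 778.3, -230.9]), array([34.4, 55.6]), 65.3) 0.024
```

View pics/crop1.png

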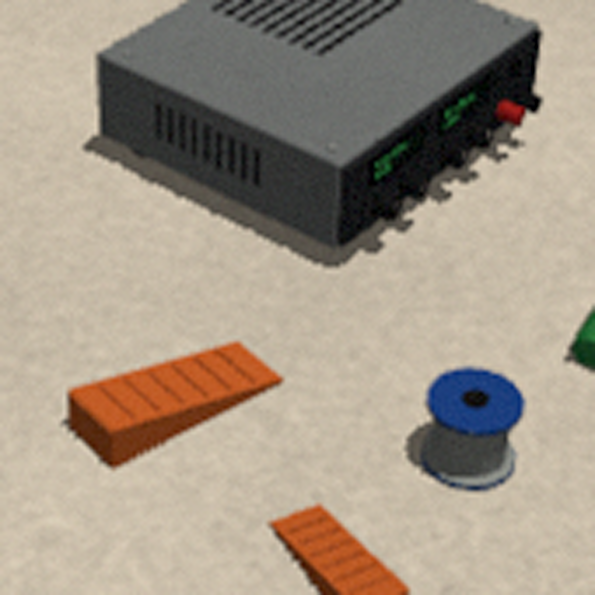

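View pics/crop0.png

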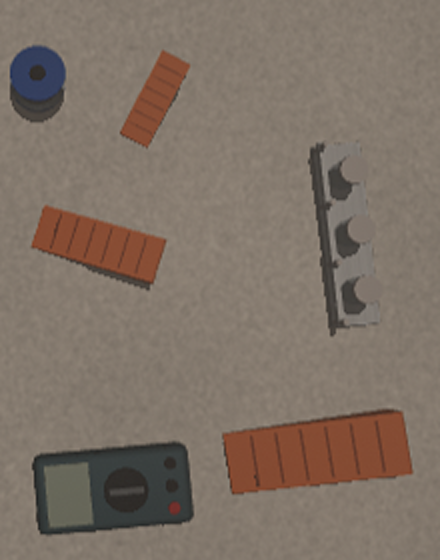

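Run:
```python
from plant import *
import numpy as np
for p,psi in (((.67,-.14,.004),-106),((.67,-.14,.004),74),((.588,-.25,.008),-89),((.588,-.25,.008),91),((.59,.03,.09),-89),((.59,.03,.09),91)):
    q=inverse_kinematics(p,[0,np.pi/2,np.radians(psi)]);print(p,psi,None if q is None else np.round(q,2))
```

```text
(0.67, -0.14, 0.004) -106 [-0.32  0.59  1.5  -0.    1.06 -0.04]
(0.67, -0.14, 0.004) 74 None
(0.588, -0.25, 0.008) -89 [-0.53  0.49  1.63 -0.    1.02 -0.54]
(0.588, -0.25, 0.008) 91 [-0.53  0.49  1.63  0.    1.02  2.6 ]
(0.59, 0.03, 0.09) -89 [-0.08  0.28  1.74 -0.    1.13 -0.1 ]
(0.59, 0.03, 0.09) 91 None
```

```bash
cat > snap.py <<'E'
from plant import *
from h import *
def snap(n,tag):
    c=get_calibration(n);im,d=get_image(n);K,T=c["intrinsics"],c["world_from_camera"]
    cv2.imwrite(f"pics/{n}{tag}.png",im[:,:,::-1]);np.savez(f"pics/{n}{tag}.npz",im=im,d=d,K=K,T=T);return im,d,K,T
def wedge(im,d,K,T,near=(.6,-.12),z0=0):
    P=cloud(d,K,T);hsv=cv2.cvtColor(im,cv2.COLOR_RGB2HSV)
    m=((hsv[...,0]<14)&(hsv[...,1]>140)&(hsv[...,2]>60)&(d>0)).astype(np.uint8)
    k,l,st,ce=cv2.connectedComponentsWithStats(m);best=None
    for i in range(1,k):
        if st[i,4]<200: continue
        Q=P[l==i]
        r=rect(Q)
        D=np.hypot(*(np.array(r[0])/1000-near))
        if best is None or D<best[0]: best=(D,ce[i].round(),r,st[i,4])
    return best
def supply(d,K,T):
    P=cloud(d,K,T)
    g=((P[...,2]>.080)&(P[...,2]<.1)&(d>0)&(P[...,0]>.3)&(P[...,1]>0)&(P[...,1]<.5)).astype(np.uint8)
    g=cv2.morphologyEx(g,cv2.MORPH_OPEN,np.ones((5,5)))
    k,l,st,ce=cv2.connectedComponentsWithStats(g);i=1+np.argmax(st[1:,4])
    return rect(P[l==i]),np.median(P[l==i][:,2])
def down(deg): return [0,np.pi/2,np.radians(deg)]
E
python3 - <<'E'
from snap import *
gripper_to(0.0)
movep([.680,-.137,.12],down(-106))
move_l([.680,-.137,.004],feed=.12,max_force=15)
print(observe()['eef_pos'],observe()['opening'])
print(move_l([.628,-.125,.004],feed=.06,max_force=10))
print(observe()['eef_pos'],observe()['ft_force'],observe()['time_s'])
move_l([.675,-.135,.004],feed=.12)
move_l([.675,-.2,.15],feed=.2)
a=snap("top",1);print(wedge(*a));b=snap("scene",1);print(wedge(*b));print(supply(*a[1:]))
print(observe()['time_s'])
E
```

```text
[ 0.68095746 -0.1373026   0.00520411] 3.527506250964739e-05
False
[ 0.62836073 -0.12514166  0.00417799] [ 0.33929277  0.07896891 -0.8189635 ] 5.2667
(np.float64(0.33562200464212716), array([448., 326.]), (array([ 397.7, -387.8]), array([ 68.7, 173.7]), 8.4), np.int32(2758))
(np.float64(0.04717817291926426), array([311., 283.]), (array([ 593.3, -166.7]), array([135.2,  48.7]), 87.43), np.int32(1048))
((array([511. , 131.6]), array([240.2, 220.6]), 86.38), np.float64(0.08700142957305246))
6.8667
```

View pics/top1.png

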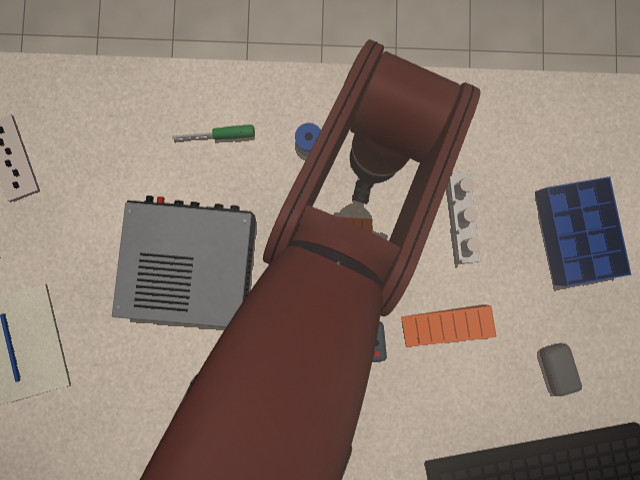

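Run:
```python
from snap import *
gripper_to(0.015)
movep([.585,-.32,.12],down(-89))
a=snap("top",2);print(wedge(*a));b=snap("scene",2);print(wedge(*b))
print(observe()['time_s'],observe()['opening'])
```

```text
(np.float64(0.044991110233022685), array([340., 228.]), (array([ 591.6, -164.2]), array([128.7,  44.1]), 86.97), np.int32(1360))
(np.float64(0.04730591929135295), array([312., 282.]), (array([ 593.1, -166.8]), array([134.4,  49.1]), 87.02), np.int32(1035))
7.9167 0.014854066249272525
```

View pics/top2.png

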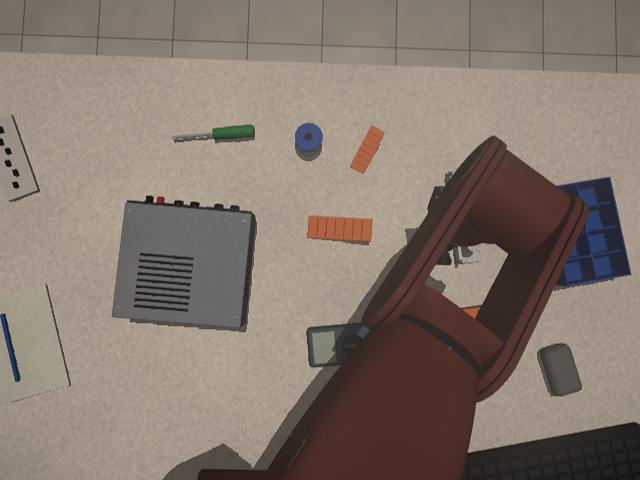

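View pics/scene2.png

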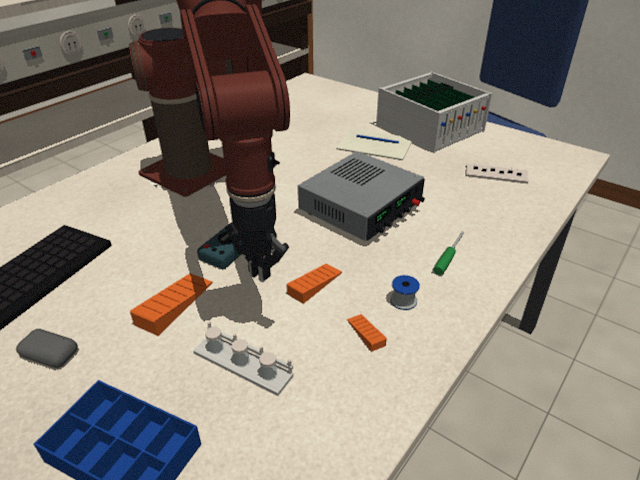

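Run:
```python
from snap import *
move_l([.5861,-.278,.05],feed=.15,rotation=down(-93))
move_l([.5861,-.278,.010],feed=.1,max_force=15)
print(move_l([.5875,-.243,.010],feed=.06,max_force=8),observe()['eef_pos'])
print(move_l([.5895,-.155,.010],feed=.06,rotation=down(-90),max_force=8))
s=observe();print(s['eef_pos'],s['ft_force'],s['time_s'])
a=snap("top",3);print(wedge(*a));b=snap("scene",3);print(wedge(*b));print(supply(*a[1:]))
```

```text
False [ 0.58765601 -0.24289587  0.01013739]
False
[ 0.58942645 -0.15524191  0.00994433] [ 0.02078894 -0.37375661 -0.21614508] 11.5083
(np.float64(0.02838943465446259), array([309., 233.]), (array([ 574. , -108.6]), array([44.3, 30. ]), 67.15), np.int32(210))
(np.float64(0.03357379930838928), array([342., 262.]), (array([608.8, -87.6]), array([ 49.1, 174.8]), 16.9), np.int32(494))
((array([511.1, 131.7]), array([240.2, 220.7]), 86.56), np.float64(0.08697018269925005))
```

View pics/top3.png

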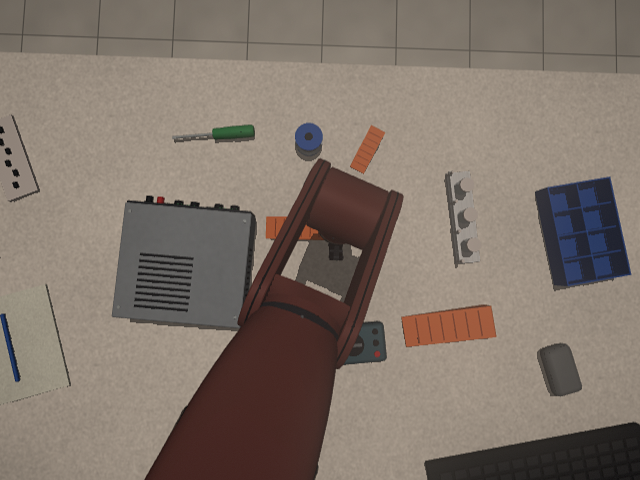

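View pics/scene3.png

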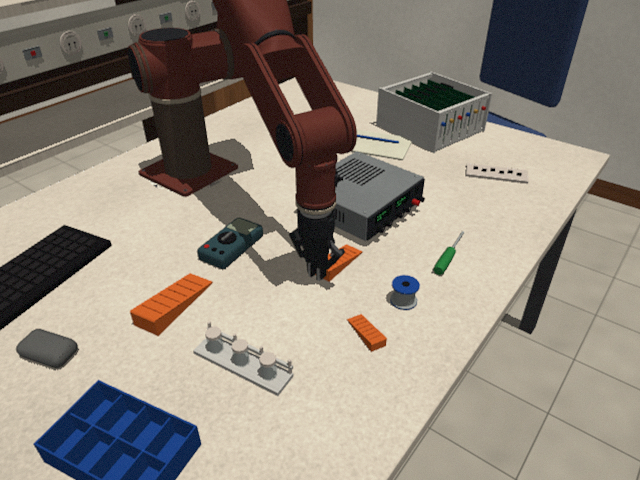

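Run:
```python
from h import *
im,d,K,T=load("pics/top3.npz")
hsv=cv2.cvtColor(im,cv2.COLOR_RGB2HSV)
m=((hsv[...,0]<14)&(hsv[...,1]>140)&(hsv[...,2]>60))
m[:200]=0;m[260:]=0;m[:,330:]=0
for u in range(264,300,4):
    r=np.where(m[:,u])[0]
    if len(r):
        zt=.003+.027*(u-266)*2.06/130/1
        print(u,r.min(),r.max(),ray(u,r.min()-.5,zt,K,T)[:2].round(4),ray(u,r.max()+.5,zt,K,T)[:2].round(4))
for v in range(216,240,4):
    print(v,np.where(m[v])[0].min())
```

```text
268 217 237 [ 0.6121 -0.0171] [ 0.5685 -0.0187]
272 217 238 [ 0.6122 -0.0255] [ 0.5666 -0.0272]
276 217 236 [ 0.6122 -0.034 ] [ 0.5708 -0.0354]
280 217 229 [ 0.6123 -0.0423] [ 0.5854 -0.0433]
284 217 221 [ 0.6123 -0.0507] [ 0.602 -0.051]Traceback (most recent call last):
  File "<stdin>", line 12, in <module>
    return umr_minimum(a, axis, None, out, keepdims, initial, where)
ValueError: zero-size array to reduction operation minimum which has no identity
```

Run:
```python
from snap import *
print(move_l([.5895,-.112,.010],feed=.05,rotation=down(-90),max_force=4))
s=observe();print(s['eef_pos'],s['ft_force'],s['time_s'])
print(move_l([.5895,-.055,.010],feed=.015,max_force=5))
s=observe();print(s['eef_pos'],s['ft_force'],s['time_s'])
a=snap("top",4);print(supply(*a[1:]))
hold(.3);s=observe();print(s['eef_pos'],s['ft_force'],s['time_s'])
b=snap("scene",4)
```

```text
False
[ 0.58957857 -0.11213492  0.01007522] [-0.60413363  0.25330031  0.97932741] 12.6167
True
[ 0.58932463 -0.0981994   0.00970932] [ 0.65768894 -1.19445601 -0.57374232] 14.0917
((array([511.5, 142.9]), array([218.6, 221.2]), 86.43), np.float64(0.08711438949562367))
[ 0.5886793  -0.09823713  0.00906547] [-0.69487172 -0.27631217  0.39334474] 14.4417
```

View pics/scene4.png

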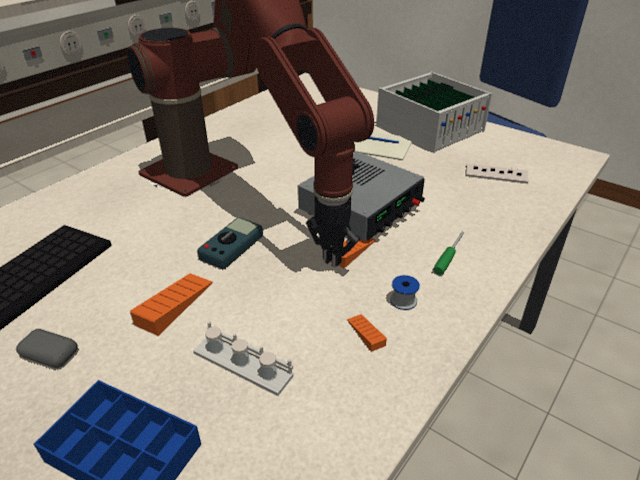

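Run:
```python
from snap import *
for f in (6,9):
    r=move_l([.5895,-.055,.010],feed=.012,max_force=f)
    s=observe();print(f,r,s['eef_pos'].round(4),s['ft_force'].round(2),s['time_s'])
    hold(.2);s=observe();print(s['eef_pos'].round(4),s['ft_force'].round(2))
```

```text
6 True [ 0.5889 -0.0979  0.0091] [ 0.97 -1.44  1.  ] 15.225
[ 0.5887 -0.0979  0.0089] [ 0.83 -2.29 -0.  ]
9 True [ 0.5884 -0.0961  0.0087] [-0.51 -1.94  1.44] 16.3917
[ 0.5883 -0.0961  0.0085] [ 0.44 -0.73  0.99]
```

```bash
cat > press.py <<'E'
from snap import *
def press(f=11):
    move_l([.590,.028,.100],feed=.1,max_force=15)
    hold(.3);f0=observe()['ft_force'].copy()
    r=move_l([.590,.028,.080],feed=.01,max_force=2);z1=observe()['eef_pos'][2]
    r2=move_l([.590,.028,.070],feed=.01,max_force=f)
    L=[]
    for i in range(8):
        s=observe();L.append((round(s['eef_pos'][2]*1000,2),round((s['ft_force']-f0)[2],1)));hold(.08)
    print(r,r2,'z1',z1.round(4),L,observe()['time_s'])
E
python3 - <<'E'
from press import *
move_l([.5885,-.14,.012],feed=.1)
move_l([.5885,-.17,.16],feed=.2)
gripper_to(0)
move_l([.590,.028,.16],feed=.2)
press()
move_l([.590,.028,.15],feed=.1)
a=snap("scene",5);print(observe()['time_s'])
E
```

```text
True True z1 0.0877 [(np.float64(87.69), np.float64(5.9)), (np.float64(87.69), np.float64(6.0)), (np.float64(87.7), np.float64(5.6)), (np.float64(87.73), np.float64(6.6)), (np.float64(87.71), np.float64(5.4)), (np.float64(87.69), np.float64(5.7)), (np.float64(87.7), np.float64(6.3)), (np.float64(87.71), np.float64(5.4))] 22.925
23.75
```

View pics/scene5.png

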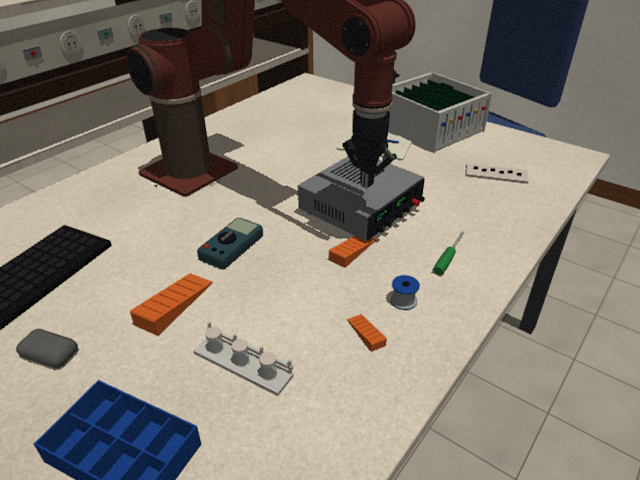

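Run:
```python
from press import *
move_l([.590,.028,.100],feed=.1)
hold(.3);f0=np.mean([ (hold(.04),observe()['ft_force'])[1] for _ in range(5)],0)
move_l([.590,.028,.080],feed=.01,max_force=3)
fs=[]
for z in np.arange(.0875,.075,-.0006):
    try: r=move_l([.590,.028,z],feed=.02,max_force=9)
    except Unreachable as e: print(e);break
    F=[];Z=[]
    for i in range(4):
        hold(.03);s=observe();F.append((s['ft_force']-f0)[2]);Z.append(s['eef_pos'][2])
    print(z.round(4),r,np.mean(F).round(1),(np.mean(Z)*1000).round(2))
    if np.mean(F)>10.5: break
hold(.5);s=observe();print((s['ft_force']-f0).round(1),s['eef_pos'],s['time_s'])
move_l([.590,.028,.15],feed=.1)
movep([.45,-.35,.2],down(-106))
a=snap("top",6);print(wedge(*a,near=(.59,-.03)));print(supply(*a[1:]));b=snap("scene",6);print(supply(*b[1:]));print(observe()['time_s'])
```

```text
0.0875 False 3.9 87.76
0.0869 False 7.5 87.66
0.0863 False 10.4 87.57
0.0857 False 14.1 87.51
[-4.6  0.3 13.9] [0.59047615 0.02791031 0.0875104 ] 28.1583
(np.float64(0.006906518659932798), array([277., 227.]), (array([590.3, -36.9]), array([92.8, 44.2]), 89.84), np.int32(988))
((array([510.8, 132. ]), array([240.3, 220.8]), 86.58), np.float64(0.08721087402998257))
((array([510.9, 128. ]), array([246.9, 224.8]), 86.24), np.float64(0.08816873457343577))
30.5583
```

View pics/top6.png

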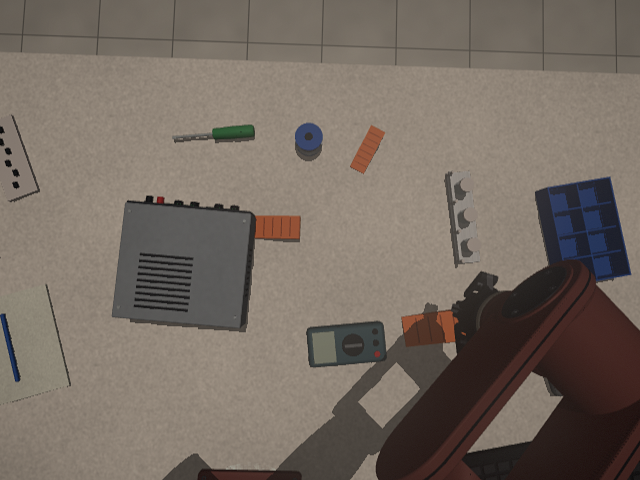

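View pics/scene6.png

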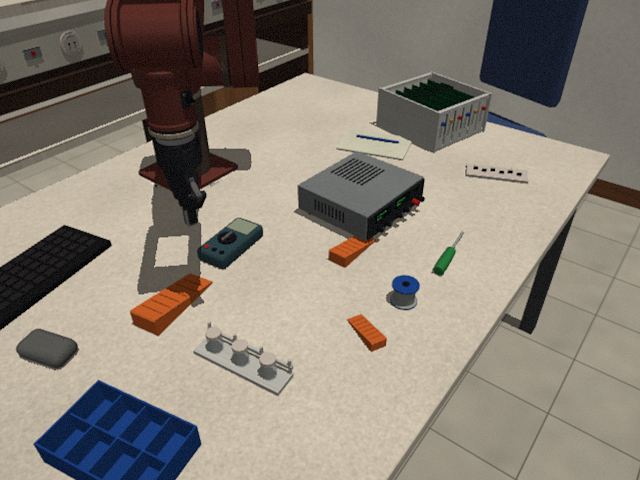

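Run:
```python
from h import *
for n in("top","scene"):
  for t in (0,6):
    im,d,K,T=load(f"pics/{n}{t}.npz");P=cloud(d,K,T)
    u=(P[...,:2]-[.511,.1315])@np.array([[np.cos(-.06),-np.sin(-.06)],[np.sin(-.06),np.cos(-.06)]])
    m=(abs(u[...,0])<.1)&(abs(u[...,1])<.11)&(abs(P[...,2]-.088)<.006)
    A=np.c_[u[m],np.ones(m.sum())];c=np.linalg.lstsq(A,P[...,2][m],rcond=None)[0]
    print(n,t,m.sum(),'corner z',(c@[.085,-.098,1]).round(5),'opp',(c@[-.085,.098,1]).round(5),'others',(c@[.085,.098,1]).round(5),(c@[-.085,-.098,1]).round(5))
```

```text
top 0 12633 corner z 0.08642 opp 0.08769 others 0.08686 0.08725
top 6 12613 corner z 0.08706 opp 0.0875 others 0.08714 0.08741
scene 0 3636 corner z 0.08754 opp 0.08872 others 0.08816 0.08809
scene 6 3613 corner z 0.08831 opp 0.0884 others 0.08835 0.08836
```

```bash
python3 -c "
from plant import *
job_done();print(observe()['time_s'])"
```

```text
the job is handed in; nothing more can be done
the job is handed in; nothing more can be done
```

The middle-sized orange wedge is now snug under the supply's short foot, and the corner held when I pressed on it. I handed the job in at about 31 s of the 69 s allowed.

- **Which wedge:** three orange wedges lay on the bench, at top-view pixels (449,326), (339,222) and (367,149). I used the one at (339,222): it measured about 130 × 46 mm, between the larger and smaller look-alikes.
- **Pushing it in:** I turned it with a side nudge near the thin end. Then I pushed its back face with both fingertips. It first met the foot at about 5 N, and I drove it about 2 mm further, until the push passed 9 N.
- **Press check:** my first press only settled at about 6 N, below the 8 to 15 N asked. I pressed again up to 14 N, and the fingertip sank only about 0.25 mm between 4 and 14 N, so the corner no longer dips.
- **Last images:**
  - The supply is where it was: in the top view its centre moved by less than 1 mm, within measurement noise, and its yaw did not change.
  - Depth fits from both cameras put the corner about 0.6 to 0.8 mm higher than at the start. That means the foot bears on the wedge and stays under the 1 mm limit, though by a small margin.
  - The other things look undisturbed. In the top view the arm hid the vial stand's near end and part of the large wedge, but both were clear in the scene view.
- **Disagreement:** the force readings dropped quickly once each push stopped, so I relied on the press and the depth fits rather than on the push force alone.

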